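Call the next family on the paging station

ROBOT

A 7-joint arm with a two-finger parallel gripper is mounted at the origin on the work surface. World frame = base frame: x ahead of the robot, y to its left, z up, the work surface at z = 0. Lengths are in m, angles in rad, forces in N, time in s.
With the tool pointing down it reaches from about 0.4 to 0.85 m from the base axis. Payload 6.9 kg.
Tool frame: the origin (TCP) lies at the very end of the fingers, on their centre line; the grasp point (between the pads) lies manip.grip_depth behind it (manip.grip_depth is the distance from the TCP to the grasp point, in m); y points along the fingers, x is the direction in which the jaws open and shut, and the axes are right-handed (so a half turn about y gives the same grasp; the last joint's range is limited). The gripper opens to 85 mm and grips with 20 to 120 N. Pads are 22 mm wide; open, the fingers measure 114 mm over their backs; the gripper's body (76 mm by 85 mm) begins 54 mm behind the grasp point. The pads swing forward as they close: fully open they stand 13 mm farther back than shut.
Start: joints at [1.427, 0.507, -0.238, 1.5, 0.126, 1.149, -0.155], TCP at [0.154, -0.606, 0.231] pointing down, gripper open.
Joint ranges: [-3.08, 3.08], [-0.24, 2.05], [-1.43, 1.35], [0, 2.5], [-1.52, 4.66], [0.17, 1.96], [-2.89, 2.89]. Speed limits (rad/s): [2.39, 2.39, 3.14, 3.14, 3.14, 3.14, 3.14].

INTERFACE

Orientations are given as a 3x3 rotation matrix whose columns are the frame's x, y, z axes.
In Python, from bench import manip gives the robot as it stands.
- The arm moves only by the tool drive_tool, never from a script. Its argument "moves" is a list of rows, each a list of 7 numbers: the shift along the tool's x, y, z in mm, then the turn, a rotation vector about the tool's x, y, z in rad, then the finger opening in mm, from 0 to 85.4. In form: [[tx, ty, tz, rx, ry, rz, hand], ...]. A call has 1 to 8 rows; each row is the pose to reach, as a shift and turn from the pose measured when the call began, along the tool's axes at that moment; what a row does not reach only later rows make up. A row lasts 1/10 s, in which the tool goes at most 50 mm and 8.59 degrees, less where a joint would pass 70% of its speed; a pose out of reach is approached as far as the arm can. A call with a gripper value outside its range is refused whole. The fingers move at their own pace and stop on an object; the grip force is fixed at half the most. Time passes only in rows, so rows that repeat a pose let the fingers close. It gives the time, the measured TCP pose, the force and the opening at its end, in the units of the state.
- manip.read_state(): the state, without advancing time (a new reading comes with each control period).
- manip.camera(name): name is "scene" or "side" or "wrist"; returns the picture (480x640x3 uint8, red, green, blue); there is no depth.
- manip.camera_model(name): a dict with "fx", "fy", "cx", "cy" (pixels), "extrinsics" (4x4, takes a point from camera to world coordinates). Camera axes: x right, y up, looking along -z (the intrinsics and any distortion apply to the point x, -y, -z); pixel columns grow to the right and rows downward; lengths in m; the calibration is good to about 2 mm. The wrist camera is an equidistant fisheye: a pixel r from the principal point sees the ray r / f radians off the axis. A picture is of the moment at which its call begins: read the wrist's pose just before it. camera_model takes no time and is no camera call; for the wrist camera it gives the pose at the moment of the call.
- manip.finish_job(): hands the job in, once; it reports no verdict.
Trained networks look in the newest picture that a camera, given by its name, has taken for a name from the list of things; names that differ only in an ending like _2 or _b are one class to them, and where a whole thing is asked for, a point or a joint stands for the part that bears it (a point fixed in the world has none). Each returns a list of dicts, best first, with "conf" (0 to 1); they miss things now and then, are a little off and sometimes report something else, mostly with a low value. They report only what shows in the picture. A call takes as long as a camera call.
- manip.recognise(camera, thing): "bbox" ([centre column, centre row, width, height] in pixels, round what is visible of it).
- manip.cut_out(camera, thing): "mask" (480x640 bool, what is visible of it) and "bbox" ([centre column, centre row, width, height] in pixels, round what is visible of it).
- manip.spot_point(camera, thing): "xy" ([column, row] in pixels: a listed point, or the origin of a listed thing).
The state is a dict: "clock": time; "joint_pos": joint angles; "qd": joint speeds; "joint_torque": joint torques, N m; "ee_pos": TCP position; "tool_rot": TCP orientation; "wrist_force": force on the tool from outside, world axes, zero at the start; "wrist_torque": the same for the moment, N m; "gripper_width": opening from 0.0 (shut) to 1.0 (fully open).
Only numpy, scipy, OpenCV 4.12 (cv2) and the standard library are available. Lean on these libraries where they do the work, as an engineer would, in place of code of your own. Each camera call takes 0.05 s, during which the arm holds its last target.

TASK

Call the next family to the pantry desk on the paging microphone station: press the far end of the green zone rocker to switch the waiting room on, then press the white chime key fully and let it come back up, then press the red talk bar fully down and keep it down, so the clerk can speak: the program finishes while holding the bar down. Leave the orange and blue zones off, do not knock the microphone, and leave the can, carton, jar and stamp standing where they are.

Things in the scene. Friction and masses are not known exactly. Their poses are not given: they have to be found in the camera images.
- console: Charcoal paging station fixed on the table, 190 mm deep (x) by 240 mm wide (y). Origin: centre of its underside; x to its rear, y to its left, z up. Its top panel slopes up to the rear by 0.14 rad, 55 mm above the table in the middle. Rockers at x = 24 mm: orange y = 10, green y = -35, blue y = -80. In front, at x = -50: red talk bar y = -35, white chime key y = 65. All are pressed square to the panel
- mic: Gooseneck microphone, fixed to the rear left corner of the console. Origin: foot of the neck, at x = 68, y = 92 mm on the console. Thin steel neck, upright for 55 mm, then bent to the console's left; the black foam head (38 mm thick) ends about 180 mm above the foot and 125 mm to the left of it
- zone_green (a joint): Green rocker switch, middle of the three (waiting room zone), 30 mm long (up the panel) by 22 mm wide, V-shaped top, hinged across its middle. 0 = off (far end up, 12 mm above the panel), 0.32 = on (far end down, far half flat, 7 mm above the panel). Stays where it is left; about 3 N on the far end, 5 mm of stroke, switches it on. It starts off
- zone_green_far (a point): Middle of the top face of the green rocker's far half (the half to press), 9 mm to the rear of its hinge; moves with the rocker
- zone_orange (a joint): Orange rocker (stockroom zone), left of the green one: same size, joint values and action. Starts off and stays off
- zone_orange_far (a point): Middle of the top face of the orange rocker's far half
- zone_blue (a joint): Blue rocker (car park zone), right of the green one: same size, joint values and action. Starts off and stays off
- zone_blue_far (a point): Middle of the top face of the blue rocker's far half
- chime (a joint): White square chime key with a bell sign, 30 by 30 mm, standing 10 mm above the panel; slides square to the panel. Joint 0 = up, 0.004 m = fully down; the spring takes about 4 N to hold fully down and lifts it again
- chime_top (a point): Centre of the top face of the chime key; moves with it; its z axis is the panel's outward normal, x up the panel's slope to the rear
- talk (a joint): Red talk bar with three ribs, 100 mm (along the console's y) by 32 mm, standing 10 mm above the panel; slides square to the panel without tipping, wherever it is pressed. Joint 0 = up, 0.006 m = fully down; the spring takes about 5 N to hold fully down and lifts it again
- talk_top (a point): Centre of the top face of the talk bar; moves with it; its z axis is the panel's outward normal, x up the panel's slope to the rear
- can: Green-labelled food tin standing upright beside the console, 74 mm across, 105 mm tall; origin at the centre of its underside
- carton: Orange and cream food carton standing upright beside the console, 55 by 80 mm, 110 mm tall; origin at the centre of its underside
- jar: Jar with a yellow cap standing upright beside the console, 64 mm across, 95 mm tall; origin at the centre of its underside
- stamp: Black self-inking desk stamp standing on the table near the front right of the console, 40 by 62 mm, 68 mm tall; origin at the centre of its underside

How it is judged:
On the way, in this order (a step that is already met when the one before it is completed fails the run):
1. the green zone rocker is on, with the chime key and talk bar still up (value of joint zone_green above 0.26 rad and value of joint chime below 0.0015 m and value of joint talk below 0.002 m), for 0.1 s.
2. a finger presses the chime key down (value of joint chime above 0.003 m and value of joint talk below 0.002 m and contact force between the fingers and console above 0.5 N), for 0.05 s.
3. the chime key is up again (value of joint chime below 0.001 m), for 0.05 s.
4. a finger holds the talk bar down (value of joint talk above 0.0045 m and value of joint chime below 0.0015 m and contact force between the fingers and console above 0.5 N), for 0.3 s.
At the end, for the whole second after the job is handed in: A finger still holds the talk bar down (at least 4.5 of its 6 mm) after the program ends; the green rocker is on (joint above 0.26), orange and blue off (below 0.1), the chime key up (within 1.5 mm); can, carton, jar and stamp upright within 20 mm of where they stood (all of step 4 and value of joint zone_green above 0.26 rad and value of joint each of zone_orange, zone_blue below 0.1 rad and distance of each of can, carton, jar, stamp from where it was at the start of the episode below 0.02 m and angle between each of can, carton, jar, stamp's own z axis and vertical below 0.2 rad); the arm keeps its last pose, push and grip.
It fails at once if the chime key or talk bar is pressed while the waiting room zone is still off (value of joint zone_green below 0.2 rad and (value of joint chime above 0.002 m or value of joint talk above 0.003 m)).
It fails at once if the chime key and the talk bar are down together (value of joint chime above 0.002 m and value of joint talk above 0.003 m).
It fails at once if the orange or blue zone is switched on (value of joint any of zone_orange, zone_blue above 0.14 rad).
It fails at once if the microphone is knocked (more than 4 N) (contact force between any of the arm, the fingers and mic above 4 N).
It fails at once if a bystander is lifted, carried or pushed more than 20 mm, or tipped over (distance of any of can, carton, jar, stamp from where it was at the start of the episode above 0.02 m or angle between any of can, carton, jar, stamp's own z axis and vertical above 0.35 rad).
It also fails if it takes over 42 s, if anything falls off the work surface, if the arm or the gripper's body presses on something with over 40 N, if the wrist force passes 120 N, or if a joint passes its speed limit or range.

## Working session

There is one attempt and no reset: what is moved stays moved. The work goes in short steps, Python scripts to look and compute and a tool call to move; the robot and the scene stay as the last step left them, time stands still between calls to the robot, and variables do not carry over. Pictures are saved under pics/ and viewed, and the job is handed in when it is done.

Besides the shell and the picture viewer there is one more tool, called after "Call:" in YAML: its name, and indented under it one key for each argument. drive_tool: Moves the arm, as the interface text tells. Its arguments: {"type":"object","properties":{"moves":{"type":"array"}},"required":["moves"]}

```bash
ls; mkdir -p pics; cat > h.py <<'E'
import numpy as np, cv2
from bench import manip
def snap(c,n):
    im=manip.camera(c); cv2.imwrite(f'pics/{n}.png',im[:,:,::-1]); return im
def ray(c,px):
    m=manip.camera_model(c);E=np.array(m['extrinsics'])
    d=np.array([(px[0]-m['cx'])/m['fx'],-(px[1]-m['cy'])/m['fy'],-1.])
    d=E[:3,:3]@d; return E[:3,3],d/np.linalg.norm(d)
def proj(c,P):
    m=manip.camera_model(c);E=np.array(m['extrinsics'])
    q=E[:3,:3].T@(np.array(P)-E[:3,3])
    return np.array([m['cx']+m['fx']*q[0]/-q[2], m['cy']+m['fy']*(-q[1])/-q[2]])
E
python3 - <<'E'
from h import *
s=manip.read_state(); print(s, manip.grip_depth)
for c in('scene','side'):
    snap(c,c+'0')
    m=manip.camera_model(c); print(m)
    for t in ['zone_green_far','zone_orange_far','zone_blue_far','chime_top','talk_top','console','mic','can','carton','jar','stamp']:
        r=manip.spot_point(c,t); print(c,t,[(np.round(a['xy'],1),round(a['conf'],2)) for a in r[:2]])
E
```

```text
pics
{'clock': 0.0, 'joint_pos': array([ 1.42748216,  0.50835634, -0.23751635,  1.50111489,  0.12569956,
        1.14887046, -0.15478985]), 'qd': array([-0.00018555,  0.00069371, -0.00021188, -0.00050008, -0.00127855,
        0.00165745,  0.0012143 ]), 'joint_torque': array([ 1.19227476e-03, -6.20601082e+01, -2.18635060e+00, -2.49651933e+01,
        1.27777198e-02,  1.19247407e-02,  4.02597175e-05]), 'ee_pos': array([ 0.15371183, -0.60530423,  0.23042406]), 'tool_rot': array([[ 2.46271714e-01, -4.61637914e-04,  9.69200717e-01],
       [-9.69199229e-01,  1.69882250e-03,  2.46272144e-01],
       [-1.76018854e-03, -9.99998450e-01, -2.90471828e-05]]), 'wrist_force': array([0.84374493, 0.22171692, 1.5002006 ]), 'wrist_torque': array([ 0.03829153, -0.01451404,  0.04567783]), 'gripper_width': 0.9976141259210908} 0.0187
{'fx': 516.9986210628663, 'fy': 516.9986210628663, 'cx': 330.7728447848772, 'cy': 216.34872289419707, 'extrinsics': array([[-0.67229204, -0.55616902,  0.48856877,  1.01345951],
       [ 0.7402685 , -0.50961686,  0.43851249,  0.48407456],
       [ 0.00509582,  0.65648052,  0.7
[... 829 characters left out ...]
29,  0.58813927, -0.80864575, -0.7507625 ],
       [ 0.01771113,  0.80873481,  0.58790673,  0.6508756 ],
       [ 0.        ,  0.        ,  0.        ,  1.        ]])}
side zone_green_far [(array([346.1, 230.5]), 0.47)]
side zone_orange_far [(array([345.7, 214.1]), 0.6)]
side zone_blue_far [(array([345.6, 244.5]), 0.78)]
side chime_top [(array([298.7, 202.4]), 0.7)]
side talk_top [(array([296.5, 235. ]), 0.79)]
side console [(array([324.8, 248.7]), 0.86), (array([234.8, 322.3]), 0.32)]
side mic [(array([359.3, 194. ]), 0.95)]
side can [(array([422.8, 272.8]), 0.58)]
side carton [(array([324. , 187.8]), 0.83)]
side jar [(array([333.5, 335.5]), 0.93)]
side stamp [(array([236.5, 320.7]), 0.63)]
```

View pics/scene0.png

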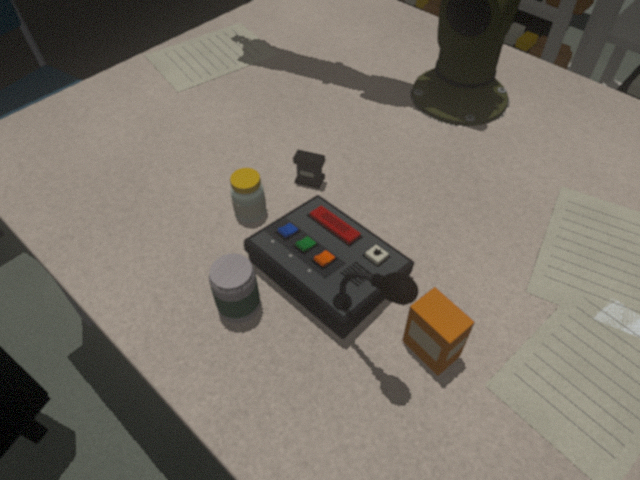

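View pics/side0.png

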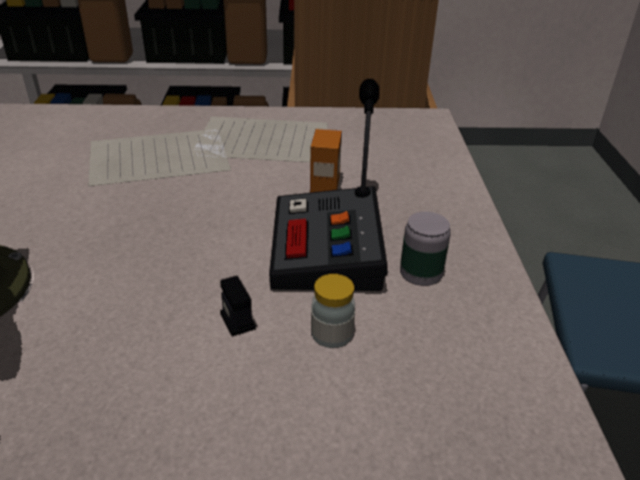

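The scene and side views show the console near the middle: the red bar at (335,224) in scene and (297,238) in side, the green rocker at (306,243) and (341,232). I'll fit the console pose from the button colours.

```bash
cat > fit.py <<'E'
from h import *
from scipy.optimize import least_squares
T=0.14
n=np.array([-np.sin(T),0,np.cos(T)]); u=np.array([np.cos(T),0,np.sin(T)])
def loc(x,y,h): return np.array([x,y,0.055+np.tan(T)*x])+n*h
els={'orange':loc(.024,.010,.008),'green':loc(.024,-.035,.008),'blue':loc(.024,-.080,.008),'red':loc(-.05,-.035,.0085),'white':loc(-.05,.065,.009)}
def W(p,q):
    c,s=np.cos(p[2]),np.sin(p[2]); return np.array([p[0]+c*q[0]-s*q[1],p[1]+s*q[0]+c*q[1],q[2]])
def cents(c,im):
    box={'scene':(245,200,415,330),'side':(272,190,385,265)}[c]
    x0,y0,x1,y1=box
    hsv=cv2.cvtColor(im,cv2.COLOR_RGB2HSV); H,S,V=[hsv[...,i].astype(int) for i in range(3)]
    r={}
    for k,m in {'orange':(H>5)&(H<20)&(S>150)&(V>100),'green':(H>45)&(H<80)&(S>120)&(V>50),'blue':(H>100)&(H<130)&(S>140)&(V>60),'red':((H<5)|(H>174))&(S>150)&(V>80),'white':(S<60)&(V>140)}.items():
        b=np.zeros(m.shape,np.uint8); b[y0:y1,x0:x1]=m[y0:y1,x0:x1]
        b=cv2.morphologyEx(b,cv2.MORPH_CLOSE,np.ones((5,5)))
        nn,l,st,ce=cv2.connectedComponentsWithStats(b)
        if nn<2: continue
        i=1+np.argmax(st[1:,4]); r[k]=(ce[i],st[i])
    return r
if __name__=='__main__':
    obs=[]
    for c in('scene','side'):
        r=cents(c,manip.camera(c))
        for k,(ce,st) in r.items(): print(c,k,np.round(ce,1),st); obs.append((c,k,ce))
    def f(p): return np.concatenate([proj(c,W(p,els[k]))-ce for c,k,ce in obs])
    for sel in (None,'scene','side'):
        o=obs; 
        if sel: obs=[a for a in o if a[0]==sel]
        s=least_squares(f,[.6,0,0],loss='soft_l1'); print(sel,s.x,np.round(f(s.x).reshape(-1,2),1).tolist()); obs=o
        if sel is None: P=s.x
    np.save('P.npy',P)
    for k in els: print(k,W(P,els[k]).round(4))
    for t in ['can','carton','jar','stamp']:
        for c in('scene','side'):
            r=manip.spot_point(c,t)
            if r:
                o,d=ray(c,r[0]['xy']); q=o-d*o[2]/d[2]; print(t,c,q.round(3))
E
python3 fit.py
```

```text
scene orange [324.  257.2] [314 250  21  16 188]
scene green [305.  243.2] [296 237  19  14 156]
scene blue [287.6 229.2] [278 223  20  13 145]
scene red [334.8 223.6] [310 206  50  36 679]
scene white [385.4 219.9] [ 328  200   87   61 2674]
side orange [339.1 217.1] [331 211  17  12 135]
side green [339.9 231.8] [332 226  17  12 146]
side blue [340.9 248. ] [332 242  19  13 181]
side red [296.2 236.4] [287 219  19  36 621]
side white [297.7 204.3] [291 200  14   9  70]
None [ 0.6060623   0.1146397  -0.00675042] [[0.1, -0.8], [0.2, -0.9], [-0.4, -0.5], [-0.9, -1.4], [-9.0, 31.9], [-0.1, -1.0], [0.2, -0.9], [0.4, -1.1], [-0.1, -1.2], [-0.8, -1.1]]
scene [0.60554541 0.11631702 0.01293421] [[1.3, -0.4], [1.0, -0.2], [0.0, 0.4], [-0.7, -1.2], [-8.1, 31.5]]
side [ 0.6062728   0.11140623 -0.01754781] [[0.2, 0.1], [0.2, 0.3], [0.1, 0.1], [-0.2, -0.3], [-0.3, -0.4]]
orange [0.629  0.1245 0.0663]
green [0.6287 0.0795 0.0663]
blue [0.6284 0.0345 0.0663]
red [0.5546 0.08   0.0564]
white [0.5552 0.18   0.0569]
can scene [0.774 0.054 0.   ]
can side [0.771 0.053 0.   ]
carton scene [ 0.61   0.343 -0.   ]
carton side [0.608 0.325 0.   ]
jar scene [ 0.613 -0.094  0.   ]
jar side [ 0.609 -0.099  0.   ]
stamp scene [0.641 0.184 0.   ]
stamp side [ 0.468 -0.074  0.   ]
```

```bash
cat > go.py <<'E'
from fit import *
from scipy.spatial.transform import Rotation as Ro
def Rt(p):
    c,s=np.cos(p[2]),np.sin(p[2]); Z=np.array([[c,-s,0],[s,c,0],[0,0,1]])
    return Z@np.column_stack([[0,-1,0],-n,u])
def need(p,q):   # q = console-frame target of the TCP
    s=manip.read_state(); R=s['tool_rot']; g=W(p,q)
    print('t',round(s['clock'],2),'tcp',s['ee_pos'].round(4),'F',s['wrist_force'].round(1),'goal',g.round(4))
    print('shift mm',(R.T@(g-s['ee_pos'])*1e3).round(1),'rot',Ro.from_matrix(R.T@Rt(p)).as_rotvec().round(4))
E
cat > P.py <<'E'
P=[0.606,0.114,-0.009]
E
python3 - <<'E'
from go import *; from P import P
need(P,loc(.024,-.035,0.0)+u*.015+n*.10)
E
```

```text
t 1.7 tcp [ 0.1539 -0.6058  0.2313] F [ 0.5  0.1 -0.2] goal [0.6306 0.0788 0.1595]
shift mm [-546.1   71.8  630.6] rot [ 0.1392  0.2574 -0.0181]
```

Call:
drive_tool:
  moves:
    - [-546, 20, 630, 0.139, 0.257, -0.018, 0]
    - [-546, 20, 630, 0.139, 0.257, -0.018, 0]
    - [-546, 20, 630, 0.139, 0.257, -0.018, 0]
    - [-546, 20, 630, 0.139, 0.257, -0.018, 0]
    - [-546, 20, 630, 0.139, 0.257, -0.018, 0]
    - [-546, 20, 630, 0.139, 0.257, -0.018, 0]
    - [-546, 20, 630, 0.139, 0.257, -0.018, 0]
    - [-546, 20, 630, 0.139, 0.257, -0.018, 0]

```text
clock: 2.5
ee_pos: [0.3832, -0.2759, 0.2221]
tool_rot: [[-0.009, 0.14, 0.99], [-1.0, -0.002, -0.009], [0.001, -0.99, 0.14]]
wrist_force: [0.5, -0.1, -0.0]
gripper_width: 0.002
```

```bash
python3 - <<'E'
from go import *; from P import P
need(P,loc(.024,-.035,0.0)+u*.015+n*.10)
E
```

```text
t 2.5 tcp [ 0.3832 -0.2759  0.2221] F [ 0.5 -0.1 -0. ] goal [0.6306 0.0788 0.1595]
shift mm [-356.9   95.9  233.1] rot [-0.0006  0.0001  0.0008]
```

Call:
drive_tool:
  moves:
    - [-357, 60, 233, 0, 0, 0, 0]
    - [-357, 60, 233, 0, 0, 0, 0]
    - [-357, 60, 233, 0, 0, 0, 0]
    - [-357, 60, 233, 0, 0, 0, 0]
    - [-357, 60, 233, 0, 0, 0, 0]
    - [-357, 60, 233, 0, 0, 0, 0]
    - [-357, 60, 233, 0, 0, 0, 0]
    - [-357, 60, 233, 0, 0, 0, 0]

```text
clock: 3.3
ee_pos: [0.6083, 0.0541, 0.197]
tool_rot: [[-0.009, 0.141, 0.99], [-1.0, -0.002, -0.009], [0.001, -0.99, 0.141]]
wrist_force: [0.5, -0.4, 0.6]
gripper_width: 0.004
```

```bash
python3 - <<'E'
from go import *; from P import P
need(P,loc(.024,-.035,0.0)+u*.015+n*.10)
E
```

```text
t 3.3 tcp [0.6083 0.0541 0.197 ] F [ 0.5 -0.4  0.6] goal [0.6306 0.0788 0.1595]
shift mm [-24.9  40.3  16.6] rot [-0.001  -0.0001  0.001 ]
```

Call:
drive_tool:
  moves:
    - [-25, 20, 16.6, 0, 0, 0, 0]
    - [-25, 40, 16.6, 0, 0, 0, 0]
    - [-25, 40, 16.6, 0, 0, 0, 0]
    - [-25, 40, 16.6, 0, 0, 0, 0]

```text
clock: 3.7
ee_pos: [0.6302, 0.0781, 0.1597]
tool_rot: [[-0.01, 0.139, 0.99], [-1.0, -0.003, -0.01], [0.002, -0.99, 0.139]]
wrist_force: [0.2, -0.5, 0.4]
gripper_width: 0.003
```

```bash
python3 - <<'E'
from go import *; from P import P
need(P,loc(.024,-.035,0.0)+u*.015+n*.10)
m=manip.camera_model('wrist'); im=snap('wrist','w1'); snap('scene','s1'); snap('side','sd1'); print(m)
for t in ['zone_green_far','zone_orange_far','zone_blue_far','chime_top','talk_top']:
    print(t,[(np.round(a['xy'],1),round(a['conf'],2)) for a in manip.spot_point('wrist',t)[:2]])
E
```

```text
t 3.7 tcp [0.6302 0.0781 0.1597] F [ 0.2 -0.5  0.4] goal [0.6306 0.0788 0.1595]
shift mm [-0.7  0.2  0.3] rot [ 0.0001 -0.0007  0.0018]
{'fx': 371.64829954431775, 'fy': 371.64829954431775, 'cx': 321.6560118266112, 'cy': 246.59313299156037, 'extrinsics': array([[-1.07159773e-02,  9.91460064e-01,  1.29969651e-01,
         6.77723965e-01],
       [-9.99940363e-01, -1.08988608e-02,  6.95908117e-04,
         7.76274433e-02],
       [ 2.10648624e-03, -1.29954442e-01,  9.91517728e-01,
         3.10849837e-01],
       [ 0.00000000e+00,  0.00000000e+00,  0.00000000e+00,
         1.00000000e+00]])}
zone_green_far [(array([320.5, 259.1]), 0.57)]
zone_orange_far [(array([250.2, 259.2]), 0.97)]
zone_blue_far []
chime_top [(array([189.9, 361.9]), 0.87)]
talk_top []
```

View pics/w1.png

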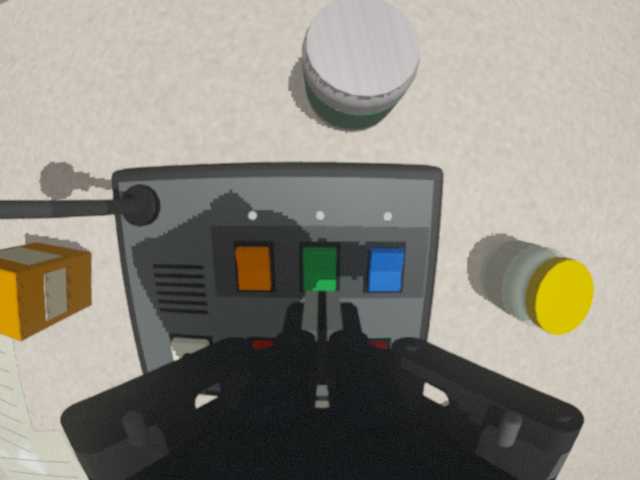

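View pics/sd1.png

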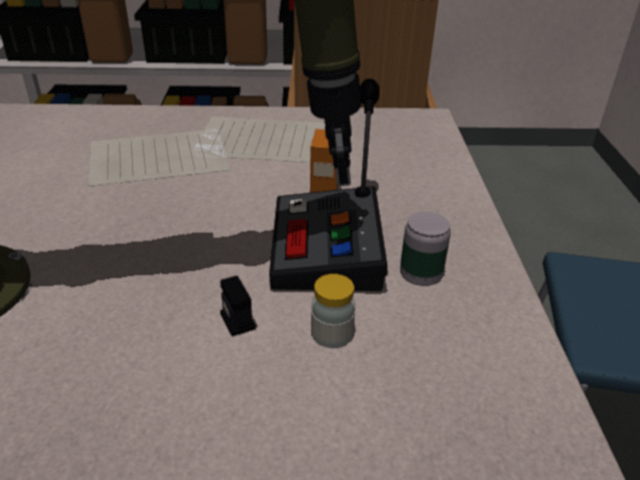

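The wrist view shows the green rocker at columns 302–339, rows 246–291, with the shut fingers in line below it. I'll check it against the fitted model.

```bash
cat >> h.py <<'E'
def wproj(m,P):
    E=np.array(m['extrinsics']); q=E[:3,:3].T@(np.array(P)-E[:3,3]); v=np.array([q[0],-q[1],-q[2]])
    r=np.hypot(v[0],v[1]); th=np.arctan2(r,v[2]); return np.array([m['cx'],m['cy']])+m['fx']*th*v[:2]/r
E
python3 - <<'E'
from go import *; from P import P
m=manip.camera_model('wrist')
for k,y in(('o',.01),('g',-.035),('b',-.08)):
    L=loc(.024,y,0)
    print(k,'hinge',wproj(m,W(P,L+n*.007)).round(1),'far',wproj(m,W(P,L+u*.015+n*.012)).round(1),'near',wproj(m,W(P,L-u*.015+n*.007)).round(1))
print('corners',[wproj(m,W(P,loc(.095,y,0))).round(1) for y in(.12,-.12)])
s=manip.read_state();print('tcp',wproj(m,s['ee_pos']))
print([wproj(m,W(P,loc(-.05,y,.0095))).round(1) for y in(.065,.015)])
E
```

```text
o hinge [254.7 272.1] far [252.2 253.1] near [255.9 292.4]
g hinge [320.5 272.2] far [320.5 253. ] near [320.6 292.8]
b hinge [386.5 271.9] far [388.9 252.8] near [385.3 292.2]
corners [array([108.9, 173.8]), array([445.8, 167.2])]
tcp [321.14978613 311.39084267]
[array([192.4, 362.5]), array([254.6, 365.9])]
```

Call:
drive_tool:
  moves:
    - [-0.7, 45, 0.3, 0, 0, 0, 0]
    - [-0.7, 75, 0.3, 0, 0, 0, 0]
    - [-0.7, 82, 0.3, 0, 0, 0, 0]
    - [-0.7, 82, 0.3, 0, 0, 0, 0]
    - [-0.7, 82, 0.3, 0, 0, 0, 0]

```text
clock: 4.6
ee_pos: [0.6434, 0.0792, 0.0808]
tool_rot: [[-0.01, 0.143, 0.99], [-1.0, -0.002, -0.01], [0.001, -0.99, 0.143]]
wrist_force: [0.5, 0.5, 0.5]
gripper_width: -0.002
```

```bash
python3 - <<'E'
from go import *; from P import P
need(P,loc(.024,-.035,0.0)+u*.015+n*.007)
snap('wrist','w2'); im=snap('side','sd2'); cv2.imwrite('pics/sd2c.png',cv2.resize(im[120:300,240:420,::-1],None,fx=3,fy=3))
E
```

```text
t 4.6 tcp [0.6434 0.0792 0.0808] F [0.5 0.5 0.5] goal [0.6436 0.0787 0.0674]
shift mm [ 0.5 13.3 -1.7] rot [-0.0039 -0.0007  0.0007]
```

View pics/w2.png

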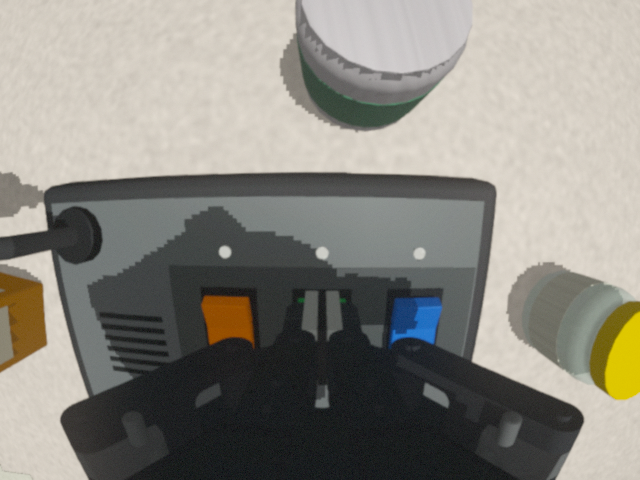

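View pics/sd2c.png

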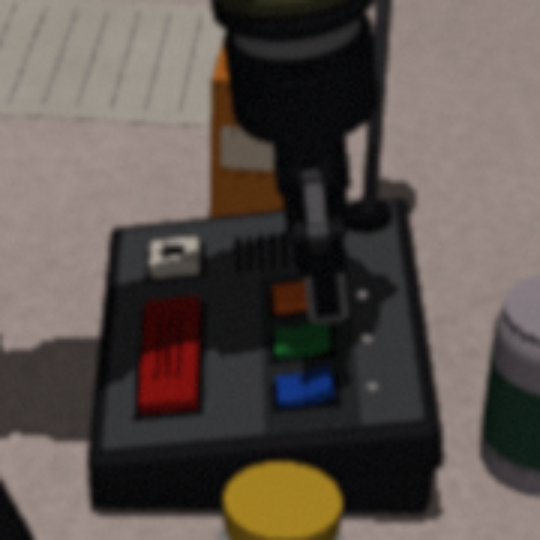

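Call:
drive_tool:
  moves:
    - [0.5, 4, -1, -0.004, 0, 0, 0]
    - [0.5, 8, -1, -0.004, 0, 0, 0]
    - [0.5, 11, -1, -0.004, 0, 0, 0]
    - [0.5, 13, -1, -0.004, 0, 0, 0]
    - [0.5, 13, -1, -0.004, 0, 0, 0]

```text
clock: 5.2
ee_pos: [0.6451, 0.0787, 0.0684]
tool_rot: [[-0.01, 0.142, 0.99], [-1.0, -0.002, -0.01], [0.0, -0.99, 0.142]]
wrist_force: [1.0, 0.1, 3.9]
gripper_width: -0.003
```

```bash
python3 - <<'E'
from go import *; from P import P
need(P,loc(.024,-.035,0.0)+u*.015+n*.007)
snap('wrist','w3'); im=snap('side','sd3'); cv2.imwrite('pics/sd3c.png',cv2.resize(im[120:300,240:420,::-1],None,fx=3,fy=3))
E
```

```text
t 5.2 tcp [0.6451 0.0787 0.0684] F [1.  0.1 3.9] goal [0.6436 0.0787 0.0674]
shift mm [ 0.1  0.8 -1.7] rot [-0.002  -0.001   0.0005]
```

View pics/w3.png

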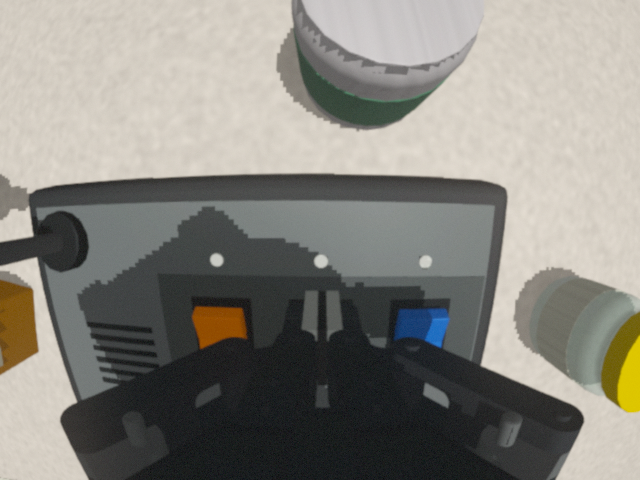

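View pics/sd3c.png

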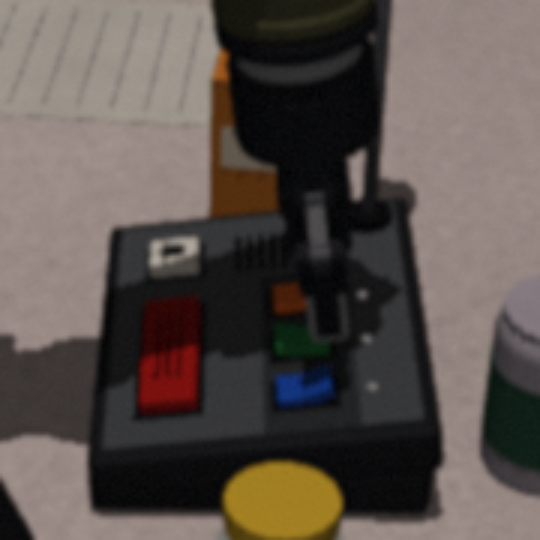

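Call:
drive_tool:
  moves:
    - [0, 2, -1, 0, 0, 0, 0]
    - [0, 4, -1, 0, 0, 0, 0]
    - [0, 4, -1, 0, 0, 0, 0]

```text
clock: 5.6
ee_pos: [0.6449, 0.0788, 0.0675]
tool_rot: [[-0.01, 0.144, 0.99], [-1.0, -0.002, -0.01], [0.001, -0.99, 0.144]]
wrist_force: [-8.8, -2.1, 26.6]
gripper_width: -0.0
```

The tip stopped hard (27 N) at the expected 7 mm height. I'll back off and check.

Call:
drive_tool:
  moves:
    - [0, -10, 0, 0, 0, 0, 0]
    - [0, -50, 0, 0, 0, 0, 0]
    - [0, -60, -30, 0, 0, 0, 0]
    - [0, -60, -60, 0, 0, 0, 0]
    - [0, -60, -60, 0, 0, 0, 0]

```text
clock: 6.1
ee_pos: [0.5716, 0.0794, 0.1174]
tool_rot: [[-0.009, 0.138, 0.99], [-1.0, -0.004, -0.008], [0.003, -0.99, 0.138]]
wrist_force: [1.2, -0.4, -0.1]
gripper_width: -0.002
```

```bash
python3 - <<'E'
from go import *; from P import P
need(P,loc(-.05,.065,.010)+n*.025)
im=snap('wrist','w4'); im=snap('side','sd4'); cv2.imwrite('pics/sd4c.png',cv2.resize(im[120:300,240:420,::-1],None,fx=3,fy=3))
im=snap('scene','sc4'); cv2.imwrite('pics/sc4c.png',cv2.resize(im[180:340,240:440,::-1],None,fx=3,fy=3))
m=manip.camera_model('wrist')
print([(np.round(a['xy'],1),round(a['conf'],2)) for a in manip.spot_point('wrist','chime_top')[:2]],wproj(m,W(P,loc(-.05,.065,.01))))
E
```

```text
t 6.1 tcp [0.5716 0.0794 0.1174] F [ 1.2 -0.4 -0.1] goal [0.5517 0.1795 0.0826]
shift mm [-100.1   31.3  -25.4] rot [0.0013 0.0008 0.0025]
[(array([162. , 300.3]), 0.67)] [163.86013636 313.81402553]
```

View pics/w4.png

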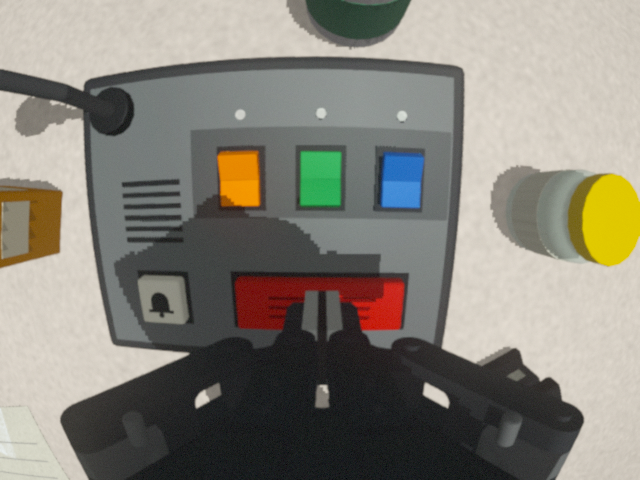

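View pics/sd4c.png

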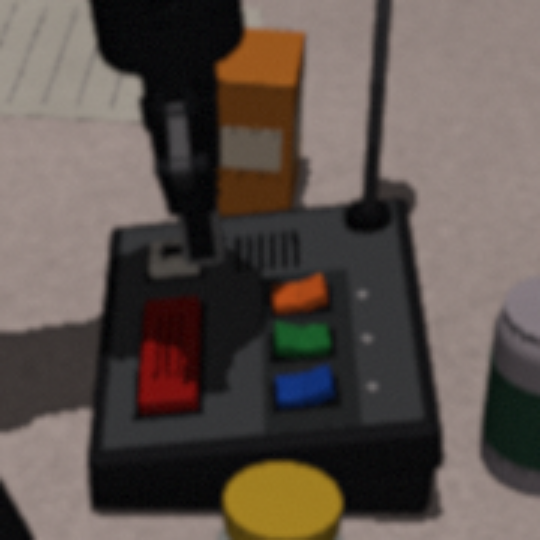

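Green is on: its near half is now the raised end, unlike orange and blue. Moving above the chime key next.

Call:
drive_tool:
  moves:
    - [-50, 0, -25, 0, 0, 0, 0]
    - [-100, 0, -25, 0, 0, 0, 0]
    - [-100, 10, -25, 0, 0, 0, 0]
    - [-100, 10, -25, 0, 0, 0, 0]
    - [-100, 10, -25, 0, 0, 0, 0]

```text
clock: 6.8
ee_pos: [0.5555, 0.1787, 0.1039]
tool_rot: [[-0.011, 0.143, 0.99], [-1.0, -0.004, -0.011], [0.002, -0.99, 0.143]]
wrist_force: [-0.6, -0.1, 0.2]
gripper_width: -0.0
```

```bash
python3 - <<'E'
from go import *; from P import P
m=manip.camera_model('wrist')
im=snap('wrist','w5')
need(P,loc(-.05,.065,.010)+n*.0)
print([(np.round(a['xy'],1),round(a['conf'],2)) for a in manip.spot_point('wrist','chime_top')[:2]],wproj(m,W(P,loc(-.05,.065,.01))))
print('rear edge of key',wproj(m,W(P,loc(-.05,.065,.01)+.015*u)),'bar ends',[wproj(m,W(P,loc(-.05,y,.01)+.016*u)).round() for y in (.015,-.085)])
for y in(.01,-.035,-.08): print(wproj(m,W(P,loc(.024,y,.007))))
im=snap('side','sd5'); cv2.imwrite('pics/sd5c.png',cv2.resize(im[120:300,240:420,::-1],None,fx=3,fy=3))
print(proj('side',W(P,loc(-.05,.065,.01))),proj('side',manip.read_state()['ee_pos']))
E
```

```text
t 6.85 tcp [0.5556 0.1781 0.1042] F [-0.3  0.1 -0.1] goal [0.5552 0.1795 0.0579]
shift mm [-1.5 45.8 -7.1] rot [-0.0038 -0.0029  0.0025]
[(array([319.7, 284.8]), 0.87), (array([105.4, 191.5]), 0.54)] [319.5659399  286.84190326]
rear edge of key [319.44614568 260.62236039] bar ends [array([412., 258.]), array([561., 256.])]
[424.14384481 148.98558544]
[499.9755307  153.96517405]
[562.7236157  160.35576227]
[296.93705116 202.88940412] [297.28465726 181.13552456]
```

View pics/w5.png

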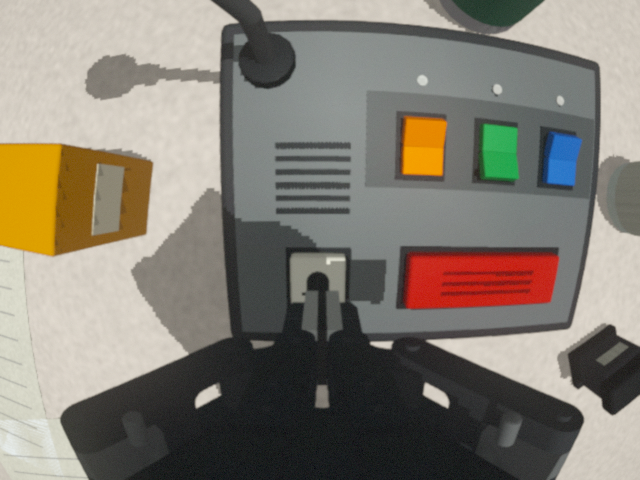

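View pics/sd5c.png

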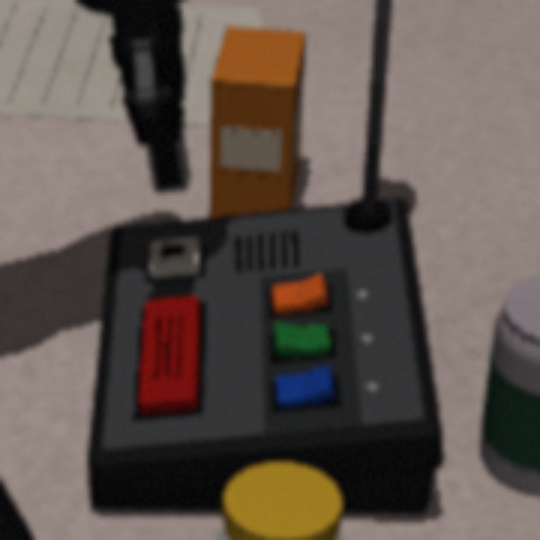

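Call:
drive_tool:
  moves:
    - [-1.5, 30, -5, -0.004, 0, 0, 0]
    - [-1.5, 42, -5, -0.004, 0, 0, 0]
    - [-1.5, 47, -5, -0.004, 0, 0, 0]
    - [-1.5, 50, -5, -0.004, 0, 0, 0]
    - [-1.5, 52, -5, -0.004, 0, 0, 0]
    - [-1.5, 52, -5, -0.004, 0, 0, 0]

```text
clock: 7.55
ee_pos: [0.558, 0.1784, 0.054]
tool_rot: [[-0.014, 0.14, 0.99], [-1.0, -0.005, -0.013], [0.003, -0.99, 0.14]]
wrist_force: [-5.5, -3.5, 11.5]
gripper_width: 0.003
```

```bash
python3 - <<'E'
from go import *; from P import P
need(P,loc(-.05,.065,.010)-n*.004)
E
```

```text
t 7.55 tcp [0.558  0.1784 0.054 ] F [-5.5 -3.5 11.5] goal [0.5557 0.1795 0.0539]
shift mm [-1.  -0.2 -2.2] rot [-0.0008 -0.0042  0.0036]
```

Call:
drive_tool:
  moves:
    - [0, 2, 0, 0, 0, 0, 0]
    - [0, 3, 0, 0, 0, 0, 0]
    - [0, 3, 0, 0, 0, 0, 0]

```text
clock: 7.85
ee_pos: [0.5581, 0.1784, 0.0537]
tool_rot: [[-0.014, 0.142, 0.99], [-1.0, -0.005, -0.013], [0.003, -0.99, 0.142]]
wrist_force: [-10.6, -2.8, 22.5]
gripper_width: -0.005
```

Call:
drive_tool:
  moves:
    - [0, -10, 0, 0, 0, 0, 0]
    - [0, -40, 0, 0, 0, 0, 0]
    - [0, -40, 0, 0, 0, 0, 0]
    - [50, -40, 0, 0, 0, 0, 0]
    - [100, -40, 0, 0, 0, 0, 0]
    - [100, -40, 0, 0, 0, 0, 0]
    - [100, -40, 0, 0, 0, 0, 0]

```text
clock: 8.55
ee_pos: [0.5515, 0.0766, 0.0939]
tool_rot: [[-0.018, 0.142, 0.99], [-1.0, -0.006, -0.017], [0.003, -0.99, 0.143]]
wrist_force: [-0.2, 0.5, 0.4]
gripper_width: 0.004
```

```bash
python3 - <<'E'
from go import *; from P import P
need(P,loc(-.05,-.035,.010))
im=snap('wrist','w6')
E
```

```text
t 8.55 tcp [0.5515 0.0766 0.0939] F [-0.2  0.5  0.4] goal [0.5543 0.0795 0.0579]
shift mm [-3.  36.1 -2.4] rot [-0.003  -0.0082  0.0047]
```

View pics/w6.png

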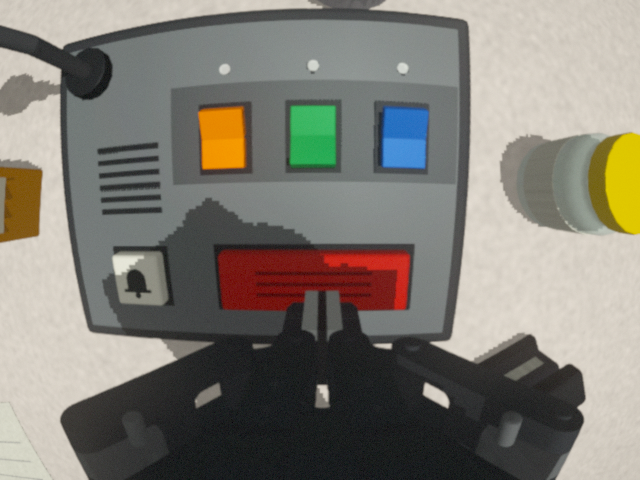

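The key is back up and the tip is over the middle of the red bar (columns 218–413, tip at 322). Now I'll press the bar and hold it.

Call:
drive_tool:
  moves:
    - [-3, 30, -1, 0, -0.008, 0.004, 0]
    - [-3, 38, -1, 0, -0.008, 0.004, 0]
    - [-3, 42, -1, 0, -0.008, 0.004, 0]
    - [-3, 45, -1, 0, -0.008, 0.004, 0]
    - [-3, 46, -1, 0, -0.008, 0.004, 0]
    - [-3, 46, -1, 0, -0.008, 0.004, 0]
    - [-3, 46, -1, 0, -0.008, 0.004, 0]

```text
clock: 9.3
ee_pos: [0.5563, 0.0837, 0.0515]
tool_rot: [[-0.003, 0.144, 0.99], [-1.0, -0.0, -0.003], [-0.0, -0.99, 0.144]]
wrist_force: [-14.9, 1.5, 34.3]
gripper_width: 0.001
```

```bash
python3 - <<'E'
from go import *; from P import P
need(P,loc(-.05,-.035,.010)-n*.006)
E
```

```text
t 9.3 tcp [0.5563 0.0837 0.0515] F [-14.9   1.5  34.3] goal [0.5551 0.0795 0.0519]
shift mm [ 4.2 -0.5 -1.1] rot [-0.0048  0.0054 -0.0013]
```

Call:
drive_tool:
  moves:
    - [0, 3, 0, 0, 0, 0, 0]
    - [0, 3, 0, 0, 0, 0, 0]
    - [0, 3, 0, 0, 0, 0, 0]
    - [0, 3, 0, 0, 0, 0, 0]
    - [0, 3, 0, 0, 0, 0, 0]

```text
clock: 9.8
ee_pos: [0.5563, 0.0838, 0.0516]
tool_rot: [[-0.003, 0.146, 0.989], [-1.0, -0.002, -0.003], [0.001, -0.989, 0.146]]
wrist_force: [-11.6, -2.8, 31.2]
gripper_width: -0.004
```

```bash
python3 - <<'E'
from go import *; from P import P
need(P,loc(-.05,-.035,.010)-n*.006)
snap('wrist','w7'); snap('scene','sc7'); im=snap('side','sd7'); cv2.imwrite('pics/sd7c.png',cv2.resize(im[100:360,200:460,::-1],None,fx=2.2,fy=2.2))
for t in ['can','carton','jar','stamp']:
    for c in('scene','side'):
        r=manip.spot_point(c,t)
        if r:
            o,d=ray(c,r[0]['xy']); q=o-d*o[2]/d[2]; print(t,c,q.round(3))
need(P,loc(-.05,-.035,.010)-n*.006)
E
```

```text
t 9.8 tcp [0.5563 0.0838 0.0516] F [-11.6  -2.8  31.2] goal [0.5551 0.0795 0.0519]
shift mm [ 4.4 -0.5 -1.1] rot [-0.0062  0.0063  0.0004]
can scene [0.774 0.055 0.   ]
can side [0.767 0.034 0.   ]
carton scene [0.612 0.344 0.   ]
carton side [0.607 0.337 0.   ]
jar scene [ 0.612 -0.098  0.   ]
jar side [ 0.615 -0.095  0.   ]
stamp scene [ 0.465 -0.067  0.   ]
stamp side [ 0.463 -0.067  0.   ]
t 10.35 tcp [0.5563 0.0838 0.0516] F [-12.6  -2.6  31.5] goal [0.5551 0.0795 0.0519]
shift mm [ 4.4 -0.5 -1. ] rot [-0.0062  0.0063  0.0004]
```

View pics/w7.png

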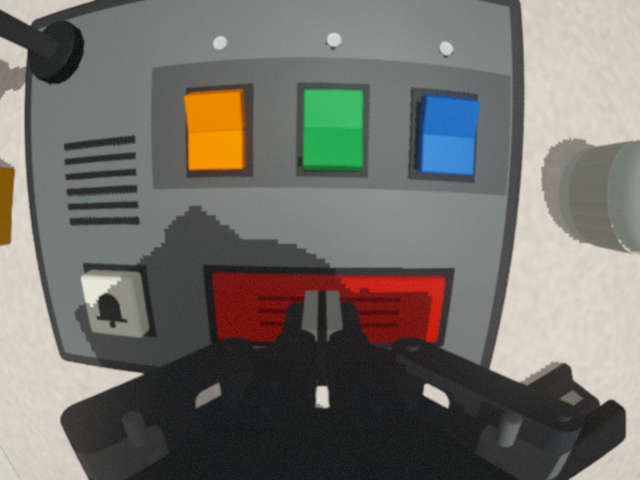

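View pics/sd7c.png

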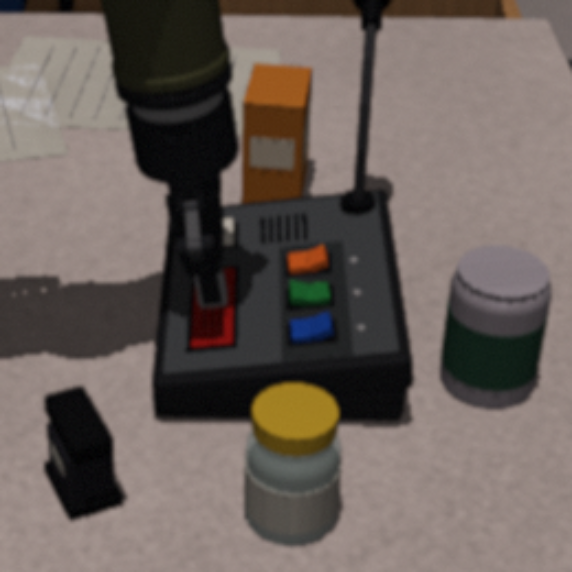

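The bar looks sunk nearly flush, and the 31 N push is far above the spring's 5 N. The key is up, green is on, orange and blue are off, and the four bystanders are standing. Handing in.

```bash
python3 -c "
from bench import manip
print(manip.finish_job()); s=manip.read_state(); print(s['clock'],s['ee_pos'],s['wrist_force'])"
```

```text
the job is handed in; nothing more can be done
None
the job is handed in; nothing more can be done
```

I switched the green zone on, pressed and released the white chime key, then pressed the red talk bar down. I handed the job in at about 10.4 s with the finger still holding the bar; no verdict is reported.

**Buttons (last checks):**
- **Talk bar:** the fingertip is at the fully-down height with a steady push of about 31 N, against the spring's 5 N. The wrist picture shows the bar sunk nearly flush.
- **Chime key:** it went fully down at about 22 N and is back up.
- **Zones:** green is on; orange and blue look off.

**Surroundings:** all four bystanders are standing. The microphone looks undisturbed, though I had no separate contact reading for it.

**Checks that disagreed:**
- **Can:** the last side-camera reading was about 19 mm off its first one, but the scene camera reading moved only 1 mm. The arm never went near it, so I take this as detector noise.
- **Carton and stamp:** carton readings also scattered by about 12 mm in the side view. The first scene-camera stamp position was a false detection.
- **Bar position:** the finger ended about 4 mm off the bar's centre to the left, still well on the bar.

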